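# Clear and cover the panela box

### The arm

A 6-joint arm with a two-finger parallel gripper is mounted at the origin on the work surface. World frame = base frame: x ahead of the robot, y to its left, z up, the work surface at z = 0. Lengths are in m, angles in degrees, forces in N, time in s.
With the tool pointing down it reaches from about 0.3 to 0.75 m from the base axis. Payload 8.5 kg.
Tool frame: the origin (TCP) lies on the centre line of the jaws, within the pads' length; the fingertips stand 17 mm ahead of it and the grasp point (between the pads) lies 2 mm behind it (env.tip_extent is the distance from the TCP to the fingertips, in m); z points along the fingers, y is the direction in which the jaws open and shut (so a half turn about z gives the same grasp; the last joint's range is limited). The gripper opens to 85 mm and grips with 20 to 120 N. Pads are 22 mm wide; open, the fingers measure 114 mm over their backs; the gripper's body (76 mm by 85 mm) begins 54 mm behind the grasp point. The pads swing forward as they close: fully open they stand 13 mm farther back than shut.
Start: joints at [-82.523, 21.807, 74.336, -0, 83.858, -12.336], TCP at [0.186, -0.517, 0.248] pointing down, gripper open.
Joint ranges: [-178.18, 178.18], [-50.72, 133.34], [12.68, 142.11], [-81.47, 261.47], [9.98, 163.14], [-165.26, 165.26]. Speed limits (degrees/s): [136.94, 136.94, 180, 180, 180, 180].

### API

Orientations are given as a 3x3 rotation matrix whose columns are the frame's x, y, z axes.
In Python, from rig import telemetry, get_image, camera_params, close_job, env gives the robot as it stands.
- The arm moves only by the tool apply_moves, never from a script. Its argument "motion" is a list of rows, each an object of numbers: "tx", "ty", "tz": the shift along the tool's x, y, z in cm; "turn": the turn about the tool's z in degrees; "jaw": the gripper's target within -1 to 1 (fully open at 1, half-way at 0, shut at -1). In form: [{"tx": .., "ty": .., "tz": .., "turn": .., "jaw": ..}, ...]. A call has 1 to 5 rows; each row is the pose to reach, as a shift and turn from the pose measured when the call began, along the tool's axes at that moment; what a row does not reach only later rows make up. A row lasts 1/12 s, in which the tool goes at most 41.7 mm and 7.16 degrees, less where a joint would pass 70% of its speed; a pose out of reach is approached as far as the arm can. A call with a gripper value outside its range is refused whole. The fingers move at their own pace and stop on an object; "squeeze" is the grip in N (left out, the last holds). Time passes only in rows, so rows that repeat a pose let the fingers close. It gives the time, the measured TCP pose, the force and the opening at its end, in the units of the state.
- telemetry.observe(): the state, without advancing time (a new reading comes with each control period).
- get_image(name): name is "scene" or "side" or "wrist"; returns (picture, depth): 480x640x3 uint8, red, green, blue; 480x640 float32, m along the optical axis (not along the pixel's ray), 0 where there is no reading.
- camera_params(name): a dict with "fx", "fy", "cx", "cy" (pixels), "D" ([k1, k2, p1, p2, k3] as OpenCV has them; the pictures are not rectified), "rvec" (rotation vector, rad) and "tvec" (3), from world to camera coordinates, as OpenCV has them. Camera axes: x right, y down, z forward; pixel columns grow to the right and rows downward; lengths in m; the calibration is good to about 2 mm. A picture is of the moment at which its call begins: read the wrist's pose just before it. camera_params takes no time and is no camera call; for the wrist camera it gives the pose at the moment of the call.
- close_job(): hands the job in, once; it reports no verdict.
The state is a dict: "time_s": time; "q": joint angles; "qvel": joint speeds; "joint_efforts": joint torques, N m; "position": TCP position; "tool_rot": TCP orientation; "ft_force": force on the tool from outside, world axes, zero at the start; "wrist_torque": the same for the moment, N m; "grip_width": finger opening in m.
Only numpy, scipy, OpenCV 4.12 (cv2) and the standard library are available. Lean on these libraries where they do the work, as an engineer would, in place of code of your own. Each camera call takes 0.05 s, during which the arm holds its last target. There are 200 camera calls.

### The job

Close up the open wooden panela box. First take the wooden turner that lies across it and drop it into the plastic bowl. Then lift the box's lid out of the dowel rack, lay it flat on the bare concrete with its ridge handle up and let go of it, and finally pick it up by the ridge handle and set it on the box, square and flush with the box's edges all round, leaving the other things on the worktop where they are.

Things in the scene. Friction and masses are not known exactly. Their poses are not given: they have to be found in the camera images.
- box_rim (a point): Centre of the open top of the fixed wooden box, at rim height, 70 mm above the worktop. The box is 180 mm long (its y), 90 mm wide (its x), 70 mm high outside, z up, walls 9 mm; two brown panela cakes in it reach 37 mm above the worktop. It does not move when touched.
- turner: Flat wooden turner, 151 mm long along its x, 12 mm thick, about 60 g: a handle 24 mm wide from x = -75 to +25 mm and a blade 48 mm wide from x = +23 to +75 mm. Origin in the middle of its length on its underside, z up. It lies across the box, its length roughly along the box's short side, its underside at rim height; its handle can be pinched at the origin over the open box.
- lid: Flat wooden lid, 180 x 90 x 14 mm, 0.2 kg, a ridge handle on one face. It starts standing loosely on a long edge in the rack, top edge 102 mm above the worktop. y runs along the 180 mm, z along the 90 mm (up at the start), x across the thickness towards the ridge face (at the start level, roughly away from the robot; up when it lies handle up). Origin: middle of the edge it stands on.
- lid_edge (a point): Middle of the lid's upper long edge as it stands in the rack (lid frame: z = 90 mm, middle of the 14 mm thickness). The 14 mm edge can be pinched here from above, the fingers closing along the lid's x; 36 mm of plain board lie between this edge and the ridge.
- lid_under (a point): Centre of the lid's plain underside (lid frame: x = -7 mm, z = 45 mm), with the lid's axes. It lies on the centre of the box's open top when the lid is on.
- lid_handle (a point): Middle of the top of the ridge handle, a solid bar 80 mm long (along lid y), 18 mm wide (along lid z) and 30 mm high, in the centre of the lid's face; 44 mm above the underside.
- rack: Fixed wooden rack in which the lid stands: base 80 x 190 x 12 mm and two pairs of dowels 12 mm thick, up to 46 mm above the worktop, at y = +-68 mm. The slot between the dowels is 19 mm wide, along its y. Origin under the base's centre; z up. The lid must be lifted about 40 mm to clear the dowels.
- bowl: Empty loose orange plastic bowl, 190 mm across the rim, 70 mm high, 0.3 kg, origin under its centre, z up.
- bowl_mouth (a point): Centre of the bowl's mouth, at rim height (70 mm).
- squeezer: Aluminium lime squeezer, about 200 mm long, 35 mm high; a bystander, to be left alone. Origin under its middle.
- tongs: Stainless tongs, 210 mm long, 20 mm high; a bystander, to be left alone. Origin under their middle.
- pin: Short wooden rolling pin, 200 mm long, 40 mm thick; a bystander, to be left alone. Origin under its middle.
- mug: Clay mug, 85 mm high; a bystander, to be left alone. Origin under its centre.
- jar: Glass jar with a steel cap, 110 mm high, 66 mm across; a bystander, to be left alone. Origin under its centre.
- saucer: Small clay plate, 130 mm across, 18 mm high; a bystander, to be left alone. Origin under its centre. (Always bare at the start, for laying the lid down: the concrete straight ahead of the robot from x = 0.36 to 0.54 m, 100 mm to either side.)
Not all that is in view belongs to the job. There is more than one size of the turner; the job needs the middle-sized.

How it is judged:
By the outcome, as a careful person would: the job done as asked, in the order asked, and still so for the second after the job is handed in, with the robot touching nothing.
It also fails if it takes over 72 s, if anything falls off the work surface, if the arm or the gripper's body presses on something with over 40 N, if the wrist force passes 120 N, or if a joint passes its speed limit or range.

## Working session

There is one attempt and no reset: what is moved stays moved. The work goes in short steps, Python scripts to look and compute and a tool call to move; the robot and the scene stay as the last step left them, time stands still between calls to the robot, and variables do not carry over. Pictures are saved under pics/ and viewed, about 8 in all and at most 12, crops included, and the job is handed in when it is done.

Besides the shell and the picture viewer there is one more tool, called after ">>>" as name(argument=value, ...) on one line, values as JSON. apply_moves: Moves the arm, as the interface text tells. Its arguments: {"type":"object","properties":{"motion":{"type":"array"},"squeeze":{"type":"number"}},"required":["motion"]}

```bash
ls; mkdir -p pics; cat > h.py <<'E'
import numpy as np, cv2
from rig import telemetry, get_image, camera_params, env
def cam(n):
    c=camera_params(n); K=np.array([[c['fx'],0,c['cx']],[0,c['fy'],c['cy']],[0,0,1.]])
    R=cv2.Rodrigues(np.array(c['rvec'],float))[0]; return K,np.array(c['D'],float),R,np.array(c['tvec'],float).reshape(3)
def shot(n):
    c=cam(n); p,d=get_image(n); return p,d,c
def ray(c,uv,z):
    K,D,R,t=c; x=cv2.undistortPoints(np.array(uv,float).reshape(-1,1,2),K,D).reshape(-1,2)
    r=np.c_[x,np.ones(len(x))]@R; o=-R.T@t; return o+r*((z-o[2])/r[:,2])[:,None]
def proj(c,P):
    K,D,R,t=c; return cv2.projectPoints(np.array(P,float).reshape(-1,1,3),cv2.Rodrigues(R)[0],t,K,D)[0].reshape(-1,2)
def cloud(c,d):
    K,D,R,t=c; v,u=np.mgrid[0:480,0:640]; x=cv2.undistortPoints(np.stack([u,v],-1).reshape(-1,1,2).astype(float),K,D).reshape(480,640,2)
    P=np.dstack([x[...,0]*d,x[...,1]*d,d]); W=(P-t)@R; W[d==0]=np.nan; return W
def save(n,p,s=1):
    cv2.imwrite('pics/'+n+'.png',cv2.resize(p[...,::-1],None,fx=s,fy=s,interpolation=cv2.INTER_CUBIC))
E
python3 - <<'E'
from h import *
for n in ('scene','side'):
    p,d,c=shot(n); save(n+'0',p); np.savez('/tmp/'+n,p=p,d=d); print(n,-c[2].T@c[3],c[2][2])
s=telemetry.observe(); print(s['position'],s['tool_rot'],s['grip_width'],s['time_s'],env.tip_extent)
E
```

```text
pics
scene [1.24288578 0.43320365 1.08279226] [-0.53685335 -0.39263204 -0.74674531]
side [ 0.45873054 -1.27864493  0.91303768] [ 0.05447435  0.81976834 -0.57009859]
[ 0.18637257 -0.51721723  0.24776393] [[ 9.40817709e-01  3.38912986e-01 -1.59512796e-04]
 [ 3.38912896e-01 -9.40816842e-01  1.31067045e-03]
 [ 2.94130911e-04 -1.28716291e-03 -9.99999128e-01]] 0.08546905608419268 0.1 0.017
```

View pics/scene0.png

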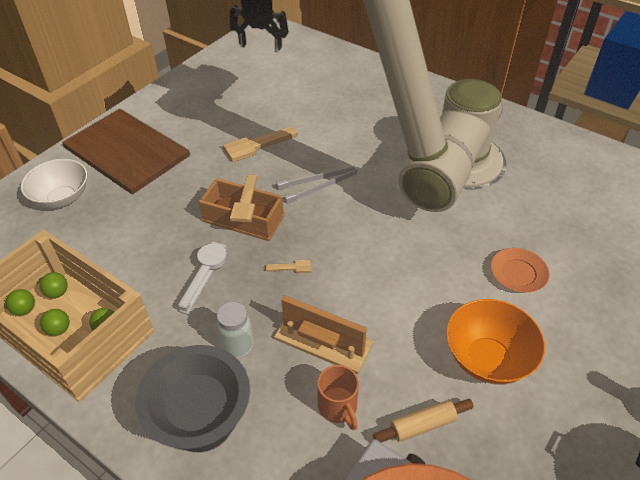

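View pics/side0.png

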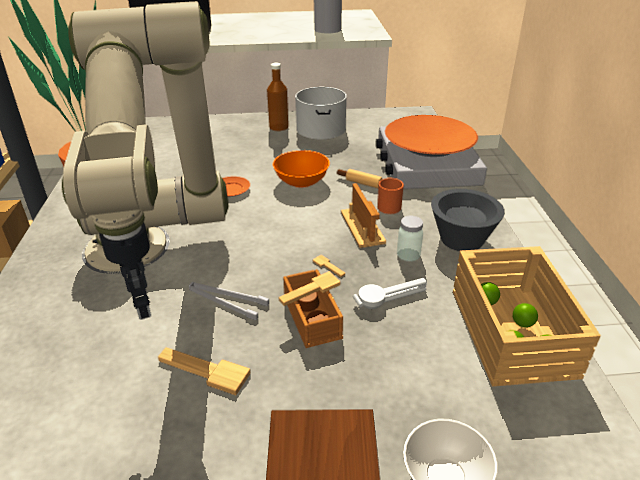

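Seen in the scene view are three turners: a large one at (262,143) on the worktop, the middle-sized one at (245,200) across the box, and a small one at (290,267). I choose the one on the box. The orange bowl is at (495,341); the steel bowl (55,185) and grey mortar (193,398) are decoys. The lid stands in the rack at (323,325).

```bash
cat > m.py <<'E'
from h import *
def rect(P): 
    (c,(w,h),a)=cv2.minAreaRect((P[:,:2]*1000).astype(np.float32)); return np.round(c,1),round(w,1),round(h,1),round(a,1)
E
python3 - <<'E'
from m import *
S={}
for n in ('scene','side'):
    z=np.load('/tmp/%s.npz'%n); c=cam(n); W=cloud(c,z['d']); p=z['p']; S[n]=(p,c,W)
    hsv=cv2.cvtColor(p,cv2.COLOR_RGB2HSV)
    def pts(u0,u1,v0,v1,zl,zh):
        m=np.zeros((480,640),bool); m[v0:v1,u0:u1]=1; m&=(W[...,2]>zl)&(W[...,2]<zh); return W[m],m
    B={'scene':dict(box=(195,290,170,242),rack=(270,380,290,372),bowl=(440,550,295,385)),'side':dict(box=(278,348,262,348),rack=(335,390,180,250),bowl=(268,335,145,190))}[n]
    P,m=pts(*B['box'],.076,.095); print(n,'turner',len(P),rect(P),P[:,2].mean())
    P,m=pts(*B['box'],.064,.0745); print(n,'rim',len(P),rect(P),np.median(P[:,2]))
    P,m=pts(*B['rack'],.098,.112); print(n,'lidtop',len(P),rect(P),P[:,2].max())
    P,m=pts(*B['rack'],.05,.112); print(n,'lid',len(P),rect(P),P[:,2].max())
    P,m=pts(*B['rack'],.009,.015); print(n,'rackbase',len(P),rect(P))
    P,m=pts(*B['bowl'],.064,.076); print(n,'bowl',len(P),rect(P))
a=S['scene'][0][160:245,185:305]; b=S['side'][0][255:350,270:360]
r=lambda x:cv2.resize(x,(400,400*x.shape[0]//x.shape[1]),interpolation=3)
a,b=r(a),r(b); h=max(len(a),len(b)); o=np.zeros((h,800,3),np.uint8); o[:len(a),:400]=a; o[:len(b),400:]=b; save('crop1',o)
E
```

```text
scene turner 671 (array([ 518.5, -319. ]), 134.6, 140.5, 70.4) 0.08181163909609325
scene rim 645 (array([ 511.2, -332. ]), 150.2, 181.7, 14.9) 0.06908444740956844
scene lidtop 589 (array([684.9,  32. ]), 17.5, 178.9, 9.2) 0.10711027022591338
scene lid 2428 (array([732.1,  44. ]), 115.4, 189.9, 9.9) 0.10711027022591338
scene rackbase 1063 (array([686.5,  33. ]), 81.7, 191.3, 10.9)
scene bowl 784 (array([519. , 325.4]), 189.2, 189.5, 43.3)
side turner 706 (array([ 517.1, -314.7]), 131.2, 145.9, 73.6) 0.08250223435218895
side rim 656 (array([ 504.2, -332.1]), 136.2, 194.1, 0.6) 0.07005079147838683
side lidtop 189 (array([680.9,  35.7]), 17.2, 185.7, 9.6) 0.10941699122247404
side lid 818 (array([699.7,  75.1]), 258.5, 110.5, 66.1) 0.10941699122247404
side rackbase 450 (array([702.5, 109.5]), 365.8, 145.1, 75.4)
side bowl 252 (array([517.2, 327. ]), 187.1, 188.8, 15.2)
```

View pics/crop1.png

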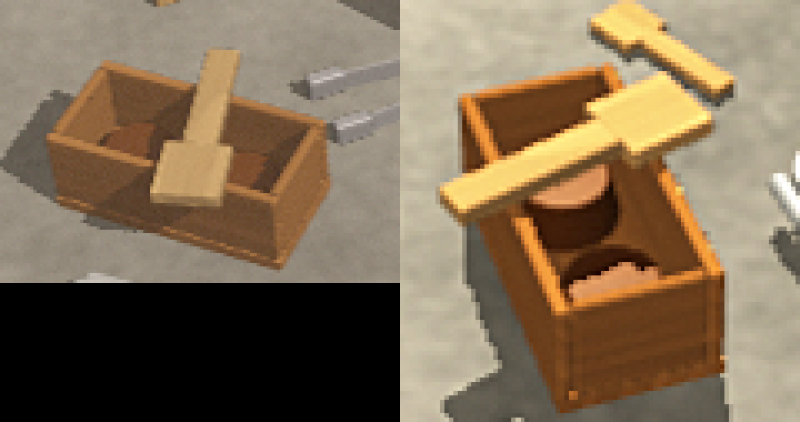

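The crop confirms the wide 12 mm-thick turner bridging the box, with its blade toward +x. The handle crosses the opening.

```bash
python3 - <<'E'
from m import *
for n,B in (('scene',(195,290,170,225)),('side',(275,348,262,310))):
    z=np.load('/tmp/%s.npz'%n); c=cam(n); W=cloud(c,z['d']); p=z['p']
    m=np.zeros((480,640),bool); m[B[2]:B[3],B[0]:B[1]]=1
    g=m&(W[...,2]>.0785)&(W[...,2]<.088); P=W[g]
    k=cv2.connectedComponentsWithStats(g.astype(np.uint8)); i=1+np.argmax(k[2][1:,4]); P=W[k[1]==i]
    print(n,'turner',len(P),rect(P),np.median(P[:,2]))
    q=P[:,:2]; v=np.linalg.svd(q-q.mean(0),full_matrices=0)[2][0]; v*=np.sign(v[0]); print('axis deg',np.degrees(np.arctan2(v[1],v[0])))
    g=m.copy(); g[B[2]:B[3]+45,B[0]:B[1]]=1; g&=(W[...,2]>.066)&(W[...,2]<.073)&(abs(W[...,0]-.515)<.075)&(abs(W[...,1]+.33)<.11)
    g=cv2.morphologyEx(g.astype(np.uint8),cv2.MORPH_OPEN,np.ones((2,2))); P=W[g>0]; print('rim',len(P),rect(P))
    print(np.round(cv2.boxPoints(cv2.minAreaRect((P[:,:2]*1000).astype(np.float32)))))
E
```

```text
scene turner 606 (array([ 507.2, -317.3]), 153.5, 48.5, 29.0) 0.08211164303321516
axis deg 29.41438394929594
rim 408 (array([ 482.1, -337.1]), 152.4, 178.4, 13.6)
[[ 387. -268.]
 [ 429. -442.]
 [ 577. -406.]
 [ 535. -232.]]
side turner 645 (array([ 501.7, -316.9]), 154.0, 51.1, 29.1) 0.08311442583243929
axis deg 29.251142637188114
rim 443 (array([ 523. , -330.2]), 116.9, 179.4, 14.1)
[[ 445. -257.]
 [ 488. -431.]
 [ 601. -403.]
 [ 558. -229.]]
```

>>> apply_moves(motion=[{"tx":3.5,"ty":-0.8,"tz":0,"turn":0,"jaw":1},{"tx":7.4,"ty":-1.6,"tz":0,"turn":0,"jaw":0.7},{"tx":11.2,"ty":-2.4,"tz":0,"turn":0,"jaw":0.41},{"tx":15,"ty":-3.3,"tz":0,"turn":0,"jaw":0.41},{"tx":18.4,"ty":-4,"tz":0,"turn":0,"jaw":0.41}])

```text
time_s: 0.52
position: [0.3474, -0.4155, 0.2477]
tool_rot: [[0.941, 0.339, -0.0], [0.339, -0.941, 0.002], [0.0, -0.002, -1.0]]
ft_force: [-0.8, -0.1, 0.5]
grip_width: 0.0601
```

>>> apply_moves(motion=[{"tx":4,"ty":-0.8,"tz":0,"turn":-4,"jaw":0.41},{"tx":8,"ty":-1.6,"tz":0,"turn":-9.2,"jaw":0.41},{"tx":12,"ty":-2.4,"tz":0,"turn":-9.2,"jaw":0.41},{"tx":16,"ty":-3.5,"tz":0,"turn":-9.2,"jaw":0.41},{"tx":18.4,"ty":-4,"tz":0,"turn":-9.2,"jaw":0.41}])

```text
time_s: 0.93
position: [0.5095, -0.3126, 0.2474]
tool_rot: [[0.873, 0.487, -0.0], [0.487, -0.873, 0.003], [0.001, -0.003, -1.0]]
ft_force: [-0.3, -0.2, -0.3]
grip_width: 0.0604
```

```bash
cat >> h.py <<'E'
def go(xyz,xdeg=None):
    """print tool-frame shift to reach TCP xyz with tool x at heading xdeg (mod 180)"""
    s=telemetry.observe(); R=np.array(s['tool_rot']); d=R.T@(np.array(xyz)-s['position'])*100
    h=np.degrees(np.arctan2(R[1,0],R[0,0])); t=0
    if xdeg is not None: t=-((xdeg-h+90)%180-90)
    print('GO t=%.2f'%s['time_s'],'pos',np.round(s['position'],4),'head %.1f tilt %.2f'%(h,np.degrees(np.arccos(-R[2,2]))),'| tx ty tz',np.round(d,2),'turn %.1f'%t,'F',np.round(s['ft_force'],1),'w %.4f'%s['grip_width'],'q6 %.0f'%s['q'][5])
E
python3 - <<'E'
from m import *
go((.5045,-.317,.074),29.2)
p,d,c=shot('wrist'); save('w1',p); np.savez('/tmp/w1',p=p,d=d); W=cloud(c,d); print(-c[2].T@c[3])
for lo,hi,n in ((.0775,.088,'turner'),(.066,.073,'rim')):
    g=(W[...,2]>lo)&(W[...,2]<hi)&(abs(W[...,0]-.515)<.09)&(abs(W[...,1]+.33)<.13)
    P=W[g]; print(n,len(P),rect(P)); print(np.round(cv2.boxPoints(cv2.minAreaRect((P[:,:2]*1000).astype(np.float32)))))
E
```

```text
GO t=0.93 pos [ 0.5095 -0.3126  0.2474] head 29.2 tilt 0.19 | tx ty tz [-0.67  0.19 17.33] turn -0.0 F [-0.3 -0.2 -0.3] w 0.0604 q6 18
[ 0.57100055 -0.27917853  0.372976  ]
turner 5996 (array([ 504.9, -316.6]), 149.6, 48.2, 29.2)
[[ 428. -332.]
 [ 451. -374.]
 [ 582. -301.]
 [ 558. -259.]]
rim 4043 (array([ 511.3, -330.8]), 90.1, 181.0, 14.2)
[[ 445. -254.]
 [ 490. -430.]
 [ 577. -408.]
 [ 533. -232.]]
```

View pics/w1.png

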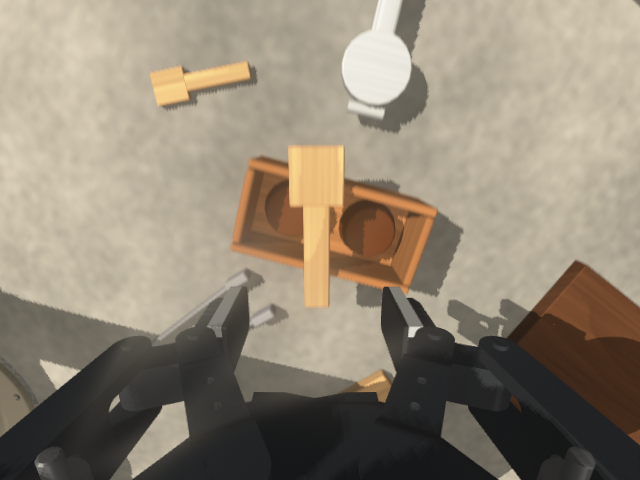

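The wrist view shows the turner's handle at (316,250), its blade at (316,175), and the rim corners around (255,160)–(435,210). Depth gives the turner as 150x48 mm and the rim as 90x181 mm, both true to size. Descend and grip.

>>> apply_moves(motion=[{"tx":-0.6,"ty":0.2,"tz":4,"turn":0,"jaw":0.41},{"tx":-0.6,"ty":0.2,"tz":8,"turn":0,"jaw":0.41},{"tx":-0.6,"ty":0.2,"tz":12,"turn":0,"jaw":0.41},{"tx":-0.6,"ty":0.2,"tz":15,"turn":0,"jaw":0.41},{"tx":-0.6,"ty":0.2,"tz":17.3,"turn":0,"jaw":0.41}], squeeze=40)

```text
time_s: 1.4
position: [0.5063, -0.3142, 0.0709]
tool_rot: [[0.872, 0.49, -0.003], [0.49, -0.872, 0.007], [0.001, -0.007, -1.0]]
ft_force: [0.3, -0.3, 0.7]
grip_width: 0.0603
```

>>> apply_moves(motion=[{"tx":0,"ty":0,"tz":0,"turn":0,"jaw":0.2},{"tx":0,"ty":0,"tz":0,"turn":0,"jaw":-0.3},{"tx":0,"ty":0,"tz":0,"turn":0,"jaw":-1},{"tx":0,"ty":0,"tz":0,"turn":0,"jaw":-1},{"tx":0,"ty":0,"tz":0,"turn":0,"jaw":-1}])

```text
time_s: 1.82
position: [0.5069, -0.3147, 0.0726]
tool_rot: [[0.872, 0.49, -0.0], [0.49, -0.872, 0.005], [0.002, -0.004, -1.0]]
ft_force: [-0.2, -0.0, 5.5]
grip_width: 0.0232
```

```bash
python3 - <<'E'
from m import *
go((.5047,-.3167,.2),29.2); go((.518,.326,.25))
E
```

```text
GO t=1.82 pos [ 0.5069 -0.3147  0.0726] head 29.3 tilt 0.27 | tx ty tz [-2.600e-01  1.000e-02 -1.274e+01] turn 0.1 F [-0.2 -0.   5.5] w 0.0232 q6 17
GO t=1.82 pos [ 0.5069 -0.3147  0.0726] head 29.3 tilt 0.27 | tx ty tz [ 32.37 -55.4  -17.45] turn 0.0 F [-0.2 -0.   5.5] w 0.0232 q6 17
```

>>> apply_moves(motion=[{"tx":0,"ty":0,"tz":-2,"turn":0,"jaw":-1},{"tx":0,"ty":0,"tz":-5,"turn":0,"jaw":-1},{"tx":0,"ty":0,"tz":-8.5,"turn":0,"jaw":-1},{"tx":0,"ty":0,"tz":-12,"turn":0,"jaw":-1},{"tx":0,"ty":0,"tz":-14,"turn":0,"jaw":-1}])

```text
time_s: 2.23
position: [0.5075, -0.3159, 0.2178]
tool_rot: [[0.872, 0.49, 0.005], [0.49, -0.872, -0.0], [0.004, 0.002, -1.0]]
ft_force: [-0.1, -0.1, -0.0]
grip_width: 0.0234
```

>>> apply_moves(motion=[{"tx":1,"ty":-2,"tz":0,"turn":0,"jaw":-1},{"tx":3,"ty":-5,"tz":0,"turn":0,"jaw":-1},{"tx":5,"ty":-8,"tz":0,"turn":0,"jaw":-1},{"tx":6.5,"ty":-11,"tz":0,"turn":0,"jaw":-1},{"tx":8,"ty":-14,"tz":0,"turn":0,"jaw":-1}])

```text
time_s: 2.65
position: [0.5085, -0.153, 0.2189]
tool_rot: [[0.872, 0.49, 0.006], [0.49, -0.872, -0.001], [0.005, 0.004, -1.0]]
ft_force: [0.8, -0.3, -1.1]
grip_width: 0.0233
```

>>> apply_moves(motion=[{"tx":1.6,"ty":-2.8,"tz":0,"turn":0,"jaw":-1},{"tx":3.2,"ty":-5.6,"tz":0,"turn":0,"jaw":-1},{"tx":4.9,"ty":-8.4,"tz":0,"turn":0,"jaw":-1},{"tx":6.5,"ty":-11.2,"tz":0,"turn":0,"jaw":-1},{"tx":8,"ty":-14,"tz":0,"turn":0,"jaw":-1}])

```text
time_s: 3.07
position: [0.5095, 0.0098, 0.2199]
tool_rot: [[0.872, 0.49, 0.008], [0.49, -0.872, -0.001], [0.007, 0.005, -1.0]]
ft_force: [0.1, -0.6, -1.9]
grip_width: 0.0232
```

>>> apply_moves(motion=[{"tx":1.6,"ty":-2.8,"tz":0,"turn":0,"jaw":-1},{"tx":3.2,"ty":-5.6,"tz":0,"turn":0,"jaw":-1},{"tx":4.9,"ty":-8.4,"tz":0,"turn":0,"jaw":-1},{"tx":6.5,"ty":-11.2,"tz":0,"turn":0,"jaw":-1},{"tx":8,"ty":-14,"tz":0,"turn":0,"jaw":-1}])

```text
time_s: 3.48
position: [0.5106, 0.1728, 0.2208]
tool_rot: [[0.872, 0.49, 0.01], [0.49, -0.872, -0.001], [0.008, 0.006, -1.0]]
ft_force: [0.8, -0.9, -0.8]
grip_width: 0.0232
```

```bash
python3 - <<'E'
from m import *
go((.518,.326,.2),29.2)
p,d,c=shot('scene'); save('s2',p[60:420,180:580],1.5)
E
```

```text
GO t=3.48 pos [0.5106 0.1728 0.2208] head 29.3 tilt 0.60 | tx ty tz [  8.13 -13.01   2.07] turn 0.1 F [ 0.8 -0.9 -0.8] w 0.0232 q6 67
```

View pics/s2.png

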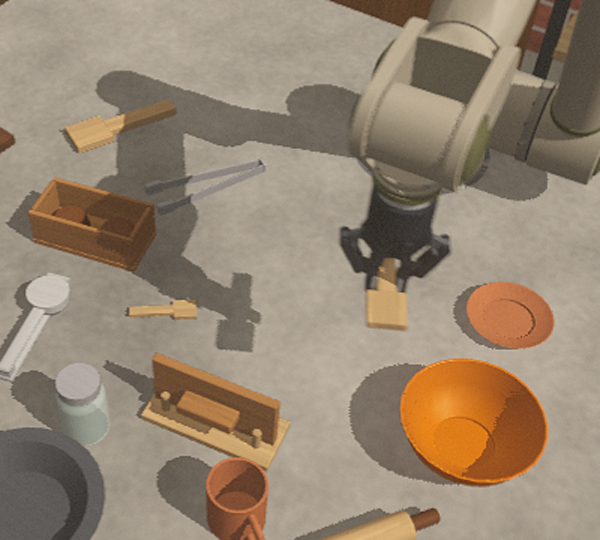

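The turner is held at crop (388,295), moving toward the bowl, whose mouth is at crop (473,415). Nothing else has moved.

>>> apply_moves(motion=[{"tx":2,"ty":-3,"tz":0,"turn":0,"jaw":-1},{"tx":4,"ty":-6.3,"tz":0,"turn":0,"jaw":-1},{"tx":6,"ty":-9.5,"tz":0,"turn":0,"jaw":-1},{"tx":8,"ty":-12.5,"tz":0,"turn":0,"jaw":-1},{"tx":8.1,"ty":-13,"tz":1,"turn":0,"jaw":-1}])

```text
time_s: 3.95
position: [0.5166, 0.3353, 0.2133]
tool_rot: [[0.868, 0.496, 0.015], [0.496, -0.868, 0.005], [0.016, 0.003, -1.0]]
ft_force: [-0.2, 0.5, -1.2]
grip_width: 0.0235
```

>>> apply_moves(motion=[{"tx":0,"ty":0,"tz":3,"turn":0,"jaw":-1},{"tx":0,"ty":0,"tz":6.5,"turn":0,"jaw":-1},{"tx":0,"ty":0,"tz":10,"turn":0,"jaw":-1},{"tx":0,"ty":0,"tz":13,"turn":0,"jaw":-1},{"tx":0,"ty":0,"tz":14,"turn":0,"jaw":-1}])

```text
time_s: 4.37
position: [0.5171, 0.335, 0.0697]
tool_rot: [[0.868, 0.496, 0.01], [0.496, -0.868, 0.003], [0.01, 0.003, -1.0]]
ft_force: [-0.2, -0.8, -0.3]
grip_width: 0.0235
```

```bash
python3 - <<'E'
from m import *
go((.518,.326,.07),29.2)
E
```

```text
GO t=4.37 pos [0.5171 0.335  0.0697] head 29.7 tilt 0.57 | tx ty tz [-0.37  0.83 -0.03] turn 0.5 F [-0.2 -0.8 -0.3] w 0.0235 q6 82
```

>>> apply_moves(motion=[{"tx":-0.4,"ty":0.8,"tz":0.4,"turn":0,"jaw":-1},{"tx":-0.4,"ty":0.8,"tz":0.8,"turn":0,"jaw":-1},{"tx":-0.4,"ty":0.8,"tz":0.8,"turn":0,"jaw":-0.2},{"tx":-0.4,"ty":0.8,"tz":0.8,"turn":0,"jaw":0.1},{"tx":-0.4,"ty":0.8,"tz":0.8,"turn":0,"jaw":0.1}])

```text
time_s: 4.78
position: [0.5184, 0.3264, 0.0634]
tool_rot: [[0.868, 0.496, 0.012], [0.496, -0.868, 0.004], [0.013, 0.003, -1.0]]
ft_force: [0.6, -0.6, -0.5]
grip_width: 0.0469
```

>>> apply_moves(motion=[{"tx":0,"ty":0,"tz":0,"turn":0,"jaw":0.1},{"tx":0,"ty":0,"tz":-3,"turn":0,"jaw":0.1},{"tx":0,"ty":0,"tz":-7,"turn":0,"jaw":0.1},{"tx":0,"ty":0,"tz":-11,"turn":0,"jaw":0.1},{"tx":0,"ty":0,"tz":-15,"turn":0,"jaw":0.1}])

```text
time_s: 5.2
position: [0.5162, 0.3258, 0.2161]
tool_rot: [[0.868, 0.496, 0.013], [0.496, -0.868, 0.004], [0.014, 0.003, -1.0]]
ft_force: [-0.0, 0.2, 0.8]
grip_width: 0.0471
```

```bash
python3 - <<'E'
from m import *
p,d,c=shot('wrist'); save('w3',p,.8); W=cloud(c,d)
g=(W[...,2]>.064)&(W[...,2]<.076)&(np.hypot(W[...,0]-.518,W[...,1]-.326)<.12); print('bowl',rect(W[g]))
p,d,c=shot('scene'); W=cloud(c,d); np.savez('/tmp/s3',p=p,d=d)
m=np.zeros((480,640),bool); m[285:375,265:385]=1
g=m&(W[...,2]>.098)&(W[...,2]<.115); P=W[g]; print('lidtop',rect(P),np.median(P[:,2]))
# lid top edge: fit line per upper edge; also underside-face/back not seen
q=P[:,:2]; v=np.linalg.svd(q-q.mean(0),full_matrices=0)[2][0]; print('heading',np.degrees(np.arctan2(v[1],v[0])))
go((.685,.032,.2),100)
E
```

```text
bowl (array([520.9, 326.7]), 188.3, 186.5, 78.4)
lidtop (array([684.8,  32.6]), 18.3, 179.1, 9.8) 0.10153909319904131
heading 99.75791159623022
GO t=5.30 pos [0.5185 0.3269 0.2214] head 29.8 tilt 1.57 | tx ty tz [-0.24 33.85  2.3 ] turn -70.2 F [ 0.7  1.2 -0.8] w 0.0471 q6 81
```

View pics/w3.png

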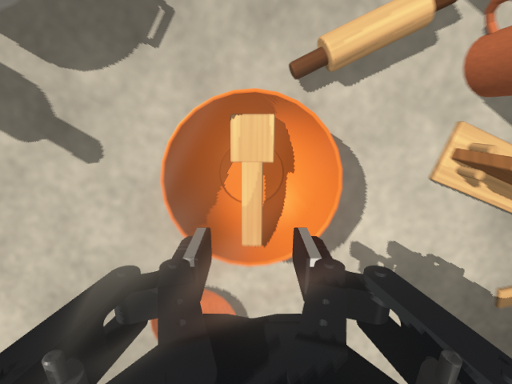

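The turner lies in the bowl: blade at (253,138), handle at (253,200). The bowl has moved only 2–3 mm at most. Next, over to the lid.

>>> apply_moves(motion=[{"tx":0,"ty":2,"tz":0,"turn":-4,"jaw":0.1},{"tx":0,"ty":4.5,"tz":0,"turn":-9,"jaw":0.1},{"tx":0,"ty":7,"tz":0,"turn":-14,"jaw":0.1},{"tx":0,"ty":9.3,"tz":0,"turn":-19,"jaw":0.1},{"tx":0,"ty":11.3,"tz":0,"turn":-23.4,"jaw":0.1}])

```text
time_s: 5.72
position: [0.5751, 0.2276, 0.2223]
tool_rot: [[0.596, 0.803, 0.027], [0.803, -0.596, 0.009], [0.023, 0.016, -1.0]]
ft_force: [0.3, 0.5, 0.2]
grip_width: 0.047
```

>>> apply_moves(motion=[{"tx":-0.9,"ty":2.1,"tz":0,"turn":-4.7,"jaw":0.1},{"tx":-1.8,"ty":4.2,"tz":0,"turn":-9.4,"jaw":0.1},{"tx":-2.7,"ty":6.2,"tz":0,"turn":-14,"jaw":0.1},{"tx":-3.6,"ty":8.3,"tz":0,"turn":-18.7,"jaw":0.1},{"tx":-4.5,"ty":10.4,"tz":0,"turn":-23.4,"jaw":0.1}])

```text
time_s: 6.13
position: [0.6322, 0.1285, 0.2232]
tool_rot: [[0.224, 0.974, 0.027], [0.974, -0.224, 0.009], [0.015, 0.025, -1.0]]
ft_force: [0.2, -0.4, 0.3]
grip_width: 0.047
```

```bash
python3 - <<'E'
from m import *
go((.6848,.0325,.2),99.8)
E
```

```text
GO t=6.13 pos [0.6322 0.1285 0.2232] head 77.0 tilt 1.65 | tx ty tz [-8.21  7.22  2.38] turn -22.8 F [ 0.2 -0.4  0.3] w 0.0470 q6 14
```

>>> apply_moves(motion=[{"tx":-2,"ty":1.8,"tz":0,"turn":-6,"jaw":0.1},{"tx":-4.5,"ty":4,"tz":0,"turn":-12,"jaw":0.1},{"tx":-7,"ty":6,"tz":0,"turn":-18,"jaw":0.1},{"tx":-8.2,"ty":7.2,"tz":0,"turn":-22.8,"jaw":0.1},{"tx":-8.2,"ty":7.2,"tz":0,"turn":-22.8,"jaw":0.1}])

```text
time_s: 6.55
position: [0.6852, 0.029, 0.2232]
tool_rot: [[-0.171, 0.985, 0.028], [0.985, 0.171, 0.008], [0.003, 0.029, -1.0]]
ft_force: [0.8, -0.3, -0.3]
grip_width: 0.0468
```

```bash
python3 - <<'E'
from m import *
p,d,c=shot('wrist'); W=cloud(c,d)
near=(abs(W[...,0]-.685)<.08)&(abs(W[...,1]-.032)<.12)
for lo,hi in ((.096,.11),(.055,.11)):
    P=W[near&(W[...,2]>lo)&(W[...,2]<hi)]; print('lid',len(P),rect(P),np.median(P[:,2]))
    q=P[:,:2]; v=np.linalg.svd(q-q.mean(0),full_matrices=0)[2][0]; print('heading',np.degrees(np.arctan2(v[1],v[0])))
P=W[near&(W[...,2]>.007)&(W[...,2]<.016)]; print('rack',rect(P))
go((.6848,.0325,.2),99.8)
save('w4',p,.8)
E
```

```text
lid 4170 (array([684.6,  33.2]), 14.1, 179.8, 9.7) 0.10185238271540256
heading 99.75434219228144
lid 8100 (array([725. ,  48.3]), 99.0, 195.9, 9.7) 0.10021166836442051
heading -99.25747100363608
rack (array([708.8,  43. ]), 131.6, 200.7, 9.8)
GO t=6.60 pos [0.6844 0.031  0.2234] head 99.7 tilt 1.65 | tx ty tz [ 0.13 -0.    2.34] turn -0.1 F [-0.4 -0.2  0.1] w 0.0467 q6 -17
```

View pics/w4.png

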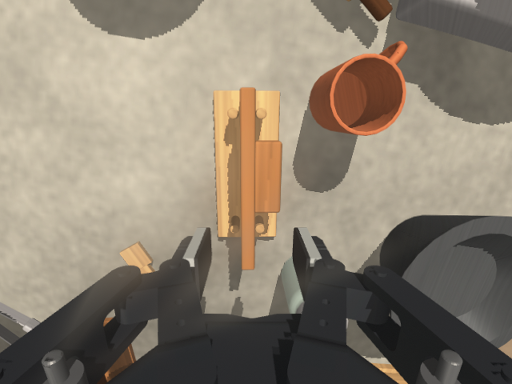

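The lid stands upright: top edge runs from (248,88) to (248,268), ridge on the +x side at (268,175), heading 99.75°. The tool has picked up a 1.6° tilt from calls that began mid-oscillation, so I'll make a quick drop and watch for a level moment.

>>> apply_moves(motion=[{"tx":0.1,"ty":0,"tz":3.5,"turn":0,"jaw":0.1},{"tx":0.2,"ty":0,"tz":7,"turn":0,"jaw":0.1}])

```text
time_s: 6.77
position: [0.6865, 0.0346, 0.1549]
tool_rot: [[-0.167, 0.985, 0.033], [0.986, 0.166, 0.009], [0.003, 0.034, -0.999]]
ft_force: [-0.7, -0.6, -1.8]
grip_width: 0.0471
```

```bash
cat > w.py <<'E'
from h import *
import sys
def z(): s=telemetry.observe(); R=np.array(s['tool_rot']); return R[:2,2]
def settle(thr=.006,n=12):
    for i in range(n):
        t=z(); print(np.round(t,4),end=' ')
        if np.hypot(*t)<thr: break
        get_image('side')
    print()
E
python3 - <<'E'
from w import *
settle(); go((.6846,.0332,.097),99.75)
E
```

```text
[0.033  0.0085] [0.0175 0.0106] [0.0166 0.0106] [0.0224 0.0098] [0.0275 0.0091] [0.0305 0.0087] [0.0317 0.0085] [0.0319 0.0084] [0.0314 0.0085] [0.0306 0.0086] [0.0298 0.0087] [0.0292 0.0088] 
GO t=7.37 pos [0.6862 0.0336 0.1542] head 99.7 tilt 1.71 | tx ty tz [-0.04 -0.33  5.72] turn -0.1 F [ 0.2 -0.4 -0.5] w 0.0471 q6 -17
```

>>> apply_moves(motion=[{"tx":0,"ty":-0.3,"tz":-1.5,"turn":0,"jaw":0.1},{"tx":0,"ty":-0.3,"tz":-3,"turn":0,"jaw":0.1},{"tx":0,"ty":-0.3,"tz":-4.5,"turn":0,"jaw":0.1},{"tx":0,"ty":-0.3,"tz":-1,"turn":0,"jaw":0.1},{"tx":0,"ty":-0.3,"tz":3,"turn":0,"jaw":0.1}])

```text
time_s: 7.78
position: [0.686, 0.0331, 0.1279]
tool_rot: [[-0.168, 0.985, 0.039], [0.986, 0.168, 0.008], [0.001, 0.039, -0.999]]
ft_force: [1.0, -0.4, -0.3]
grip_width: 0.047
```

```bash
python3 - <<'E'
from w import *
settle(.012,3); go((.6846,.0332,.097),99.75)
E
```

```text
[0.0386 0.0076] [0.0195 0.01  ] [0.017  0.0103] 
GO t=7.93 pos [0.6829 0.0334 0.1221] head 99.7 tilt 1.41 | tx ty tz [-0.07  0.1   2.51] turn -0.1 F [-0.3  0.7  0.4] w 0.0470 q6 -17
```

>>> apply_moves(motion=[{"tx":0,"ty":0,"tz":-2,"turn":0,"jaw":0.1},{"tx":0,"ty":0,"tz":-4,"turn":0,"jaw":0.1},{"tx":0,"ty":0,"tz":-6,"turn":0,"jaw":0.1},{"tx":0,"ty":0,"tz":-3,"turn":0,"jaw":0.1},{"tx":0,"ty":0,"tz":1,"turn":0,"jaw":0.1}])

```text
time_s: 8.35
position: [0.6867, 0.0331, 0.1201]
tool_rot: [[-0.168, 0.985, 0.038], [0.986, 0.168, 0.008], [0.001, 0.039, -0.999]]
ft_force: [1.1, -0.6, -0.3]
grip_width: 0.0466
```

```bash
python3 - <<'E'
from w import *
settle(.006,3); go((.6846,.0332,.097),99.75)
E
```

```text
[0.0384 0.0076] [0.0186 0.0101] [0.0152 0.0105] 
GO t=8.50 pos [0.6827 0.0335 0.1123] head 99.7 tilt 1.27 | tx ty tz [-0.07  0.15  1.54] turn -0.1 F [0.5 0.4 0.4] w 0.0471 q6 -17
```

>>> apply_moves(motion=[{"tx":0,"ty":0.1,"tz":0.7,"turn":0,"jaw":0.1},{"tx":0,"ty":0.1,"tz":1.5,"turn":0,"jaw":0.1},{"tx":0,"ty":0.1,"tz":1.5,"turn":0,"jaw":0.1},{"tx":0,"ty":0.1,"tz":1.5,"turn":0,"jaw":0.1},{"tx":0,"ty":0.1,"tz":1.5,"turn":0,"jaw":0.1}])

```text
time_s: 8.92
position: [0.6843, 0.0338, 0.0982]
tool_rot: [[-0.168, 0.986, 0.021], [0.986, 0.168, 0.01], [0.006, 0.022, -1.0]]
ft_force: [0.6, -0.3, 0.3]
grip_width: 0.0471
```

```bash
python3 - <<'E'
from w import *
settle(.006,5); go((.6846,.0332,.097),99.75)
E
```

```text
[0.0211 0.0098] [0.021  0.0098] [0.0208 0.0098] [0.0207 0.0098] [0.0204 0.0099] 
GO t=9.17 pos [0.6841 0.0339 0.0976] head 99.7 tilt 1.29 | tx ty tz [-0.07  0.04  0.06] turn -0.1 F [-0.8 -0.  -0.3] w 0.0466 q6 -17
```

Well aligned. Close and lift slowly by 60 mm.

>>> apply_moves(motion=[{"tx":0,"ty":0,"tz":0,"turn":0,"jaw":-0.4},{"tx":0,"ty":0,"tz":0,"turn":0,"jaw":-1},{"tx":0,"ty":0,"tz":0,"turn":0,"jaw":-1},{"tx":0,"ty":0,"tz":0,"turn":0,"jaw":-1},{"tx":0,"ty":0,"tz":0,"turn":0,"jaw":-1}], squeeze=60)

```text
time_s: 9.58
position: [0.6842, 0.0339, 0.0979]
tool_rot: [[-0.168, 0.986, 0.021], [0.986, 0.168, 0.01], [0.006, 0.022, -1.0]]
ft_force: [-0.5, -1.2, 2.3]
grip_width: 0.0126
```

>>> apply_moves(motion=[{"tx":0,"ty":0,"tz":-0.6,"turn":0,"jaw":-1},{"tx":0,"ty":0,"tz":-1.8,"turn":0,"jaw":-1},{"tx":0,"ty":0,"tz":-3.2,"turn":0,"jaw":-1},{"tx":0,"ty":0,"tz":-4.6,"turn":0,"jaw":-1},{"tx":0,"ty":0,"tz":-6,"turn":0,"jaw":-1}])

```text
time_s: 10.0
position: [0.6829, 0.0333, 0.1595]
tool_rot: [[-0.168, 0.986, 0.021], [0.986, 0.168, 0.01], [0.006, 0.022, -1.0]]
ft_force: [-0.0, 0.1, -1.9]
grip_width: 0.0128
```

>>> apply_moves(motion=[{"tx":0,"ty":0,"tz":-0.5,"turn":0,"jaw":-1},{"tx":0,"ty":0,"tz":-1,"turn":0,"jaw":-1},{"tx":0,"ty":0,"tz":-1.5,"turn":0,"jaw":-1},{"tx":0,"ty":0,"tz":-1.5,"turn":0,"jaw":-1},{"tx":0,"ty":0,"tz":-1.5,"turn":0,"jaw":-1}])

```text
time_s: 10.42
position: [0.6825, 0.0331, 0.1741]
tool_rot: [[-0.168, 0.986, 0.02], [0.986, 0.168, 0.01], [0.006, 0.022, -1.0]]
ft_force: [-0.6, 0.4, -2.4]
grip_width: 0.0129
```

```bash
python3 - <<'E'
from w import *
settle(.006,5); go((.49,.0,.18),90)
p,d,c=shot('side'); save('side5',p[100:330,200:480],2.4)
E
```

```text
[0.0204 0.0099] [0.0198 0.0099] [0.0197 0.01  ] [0.0197 0.0099] [0.0198 0.0099] 
GO t=10.67 pos [0.6825 0.0331 0.1739] head 99.7 tilt 1.28 | tx ty tz [ -0.03 -19.51  -1.03] turn 9.7 F [-0.8 -0.5 -2.4] w 0.0125 q6 -17
```

View pics/side5.png

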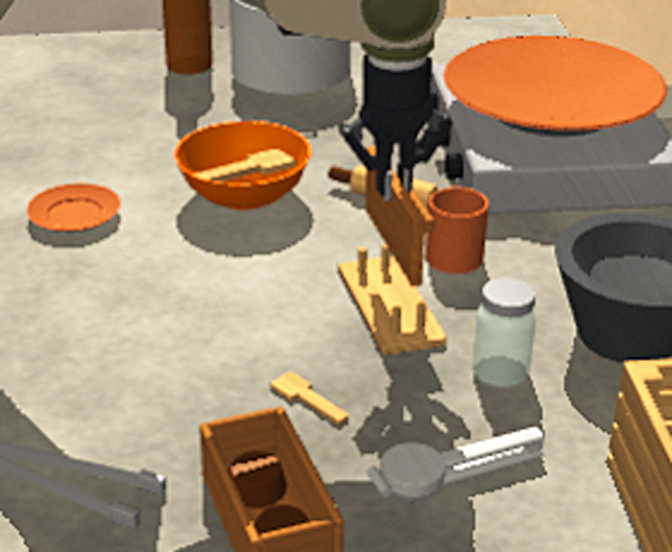

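The lid hangs in the grip at crop (400,215), ridge on the far (+x) side, and it is clear of the dowels. Next, over to the bare concrete.

>>> apply_moves(motion=[{"tx":0,"ty":-1,"tz":0,"turn":0.5,"jaw":-1},{"tx":0,"ty":-3,"tz":0,"turn":1.5,"jaw":-1},{"tx":0,"ty":-5.5,"tz":0,"turn":3,"jaw":-1},{"tx":0,"ty":-8,"tz":0,"turn":5,"jaw":-1},{"tx":0,"ty":-10,"tz":0,"turn":6,"jaw":-1}])

```text
time_s: 11.13
position: [0.5823, 0.0163, 0.1717]
tool_rot: [[-0.062, 0.998, 0.02], [0.998, 0.062, 0.01], [0.009, 0.02, -1.0]]
ft_force: [0.4, -0.7, -1.1]
grip_width: 0.0128
```

>>> apply_moves(motion=[{"tx":0.2,"ty":-2.5,"tz":0,"turn":1,"jaw":-1},{"tx":0.5,"ty":-5,"tz":0,"turn":2,"jaw":-1},{"tx":0.8,"ty":-7.2,"tz":0,"turn":3,"jaw":-1},{"tx":0.9,"ty":-8.6,"tz":0,"turn":3.7,"jaw":-1},{"tx":1,"ty":-9.4,"tz":0,"turn":3.7,"jaw":-1}])

```text
time_s: 11.55
position: [0.4863, 0.0206, 0.1701]
tool_rot: [[0.003, 1.0, 0.019], [1.0, -0.003, 0.01], [0.01, 0.019, -1.0]]
ft_force: [0.6, 0.7, -0.9]
grip_width: 0.0129
```

>>> apply_moves(motion=[{"tx":0,"ty":0,"tz":0.8,"turn":0,"jaw":-1},{"tx":0,"ty":0,"tz":2,"turn":0,"jaw":-1},{"tx":0,"ty":0,"tz":3.5,"turn":0,"jaw":-1},{"tx":0,"ty":0,"tz":4.5,"turn":0,"jaw":-1},{"tx":0,"ty":0,"tz":5,"turn":0,"jaw":-1}])

```text
time_s: 11.97
position: [0.4876, 0.0211, 0.1184]
tool_rot: [[0.003, 1.0, 0.018], [1.0, -0.003, 0.01], [0.01, 0.018, -1.0]]
ft_force: [-0.9, 0.6, -1.4]
grip_width: 0.0128
```

```bash
python3 - <<'E'
from w import *
settle(.006,5); go((.50,.0,.086),90)
for n in ('scene','side'):
    p,d,c=shot(n); W=cloud(c,d); g=(abs(W[...,0]-.5)<.08)&(abs(W[...,1])<.14)&(W[...,2]>.02)&(W[...,2]<.09); P=W[g]; print(n,len(P),np.percentile(P[:,2],[.5,1,2,5]))
    g=(abs(W[...,0]-.5)<.08)&(abs(W[...,1])<.12)&(W[...,2]>.015)&(W[...,2]<.135)
    if n=='side':
        # lid end face towards the side camera: lowest pixels
        ys=P[:,1]; e=P[ys<np.percentile(ys,5)]; print('end',e.mean(0),e.min(0),e.max(0))
    save(n+'6',p[120:330,200:480] if n=='scene' else p[100:330,200:480],2.4)
E
```

```text
[0.0176 0.0103] [0.0169 0.0105] [0.0177 0.0103] [0.0189 0.01  ] [0.0199 0.0098] 
GO t=12.22 pos [0.4878 0.021  0.1205] head 89.8 tilt 1.29 | tx ty tz [-2.13  1.15  3.45] turn -0.2 F [ 0.4 -0.4 -2.6] w 0.0127 q6 -12
scene 1166 [0.03466758 0.03699597 0.03834531 0.04106663]
side 213 [0.03603933 0.03621171 0.03741761 0.042627  ]
end [ 0.48591174 -0.07136123  0.06284864] [ 0.47961105 -0.07306421  0.04303126] [ 0.49236444 -0.0703554   0.08216654]
```

View pics/side6.png

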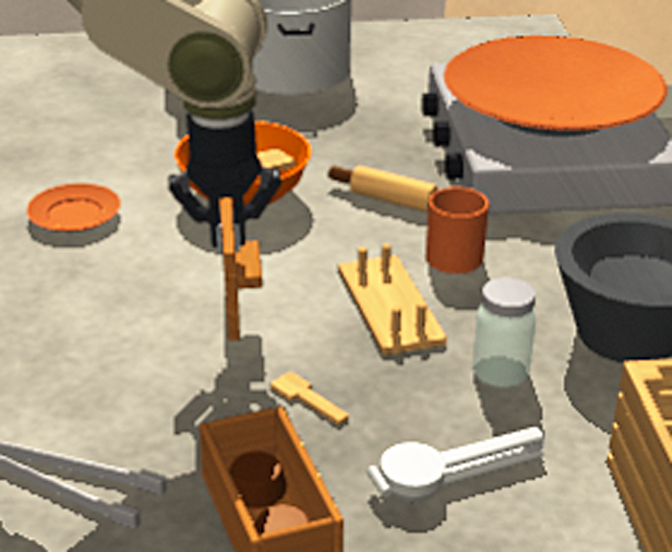

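The lid hangs vertical at crop (235,270), ridge toward +x. Its bottom edge is about 35 mm above bare concrete. Lower it to contact.

>>> apply_moves(motion=[{"tx":-0.5,"ty":0.2,"tz":0.6,"turn":0,"jaw":-1},{"tx":-1.2,"ty":0.5,"tz":1.6,"turn":0,"jaw":-1},{"tx":-1.8,"ty":0.8,"tz":2.6,"turn":0,"jaw":-1},{"tx":-2.1,"ty":1,"tz":3.2,"turn":0,"jaw":-1},{"tx":-2.1,"ty":1,"tz":3.2,"turn":0,"jaw":-1}])

```text
time_s: 12.73
position: [0.4981, -0.0005, 0.0868]
tool_rot: [[0.004, 1.0, 0.018], [1.0, -0.004, 0.01], [0.01, 0.018, -1.0]]
ft_force: [-1.4, 0.4, -1.1]
grip_width: 0.013
```

>>> apply_moves(motion=[{"tx":0,"ty":0,"tz":0.1,"turn":0,"jaw":-1},{"tx":0,"ty":0,"tz":0.2,"turn":0,"jaw":-1},{"tx":0,"ty":0,"tz":0.3,"turn":0,"jaw":-1},{"tx":0,"ty":0,"tz":0.3,"turn":0,"jaw":-1},{"tx":0,"ty":0,"tz":0.3,"turn":0,"jaw":-1}])

```text
time_s: 13.15
position: [0.4986, -0.0005, 0.0858]
tool_rot: [[0.004, 1.0, 0.02], [1.0, -0.004, 0.009], [0.009, 0.02, -1.0]]
ft_force: [-4.7, 0.1, 19.6]
grip_width: 0.0127
```

```bash
python3 - <<'E'
from w import *
settle(.006,2); go((.50,.0,.0856),90)
E
```

```text
[0.0203 0.0093] [0.0204 0.0093] 
GO t=13.25 pos [ 0.4986 -0.0005  0.0858] head 89.8 tilt 1.28 | tx ty tz [0.05 0.14 0.02] turn -0.2 F [-4.7  0.  18.8] w 0.0124 q6 -14
```

```bash
cat >> w.py <<'E'
def lean(y0=-.0905,img=False):
    """lid end face seen by the side camera: lean from vertical (top towards -x positive), extreme corners"""
    p,d,c=shot('side'); W=cloud(c,d)
    g=(abs(W[...,0]-.45)<.12)&(abs(W[...,1]-y0)<.007)&(W[...,2]>.003)&(W[...,2]<.12); P=W[g]
    if len(P)<15: print('few',len(P)); return p
    r=cv2.minAreaRect((P[:,[0,2]]*1000).astype(np.float32)); b=cv2.boxPoints(r); q=P[:,[0,2]]
    v=np.linalg.svd(q-q.mean(0),full_matrices=0)[2][0]; v*=np.sign(v[1])
    print('lean %.1f'%np.degrees(np.arctan2(-v[0],v[1])),'n',len(P),'size',np.round(r[1]),'corners',np.round(b).astype(int).tolist(),'y',P[:,1].mean().round(4))
    return p
def tips():
    """fingertip height: lowest black gripper points in side view"""
    p,d,c=shot('side'); W=cloud(c,d); s=telemetry.observe()
    g=(p.max(2)<70)&(np.hypot(W[...,0]-s['position'][0],W[...,1]-s['position'][1])<.08)&(W[...,2]>.003)&(W[...,2]<s['position'][2]+.03)
    P=W[g]; print('tip z',np.sort(P[:,2])[:4].round(4),'TCP',s['position'][2].round(4) if hasattr(s['position'][2],'round') else s['position'][2])
E
python3 -c "
from w import *
lean(); tips()"
```

```text
lean -67.9 n 197 size [236.  91.] corners [[334, 93], [334, 3], [570, 3], [570, 94]] y -0.0897
tip z [0.0779 0.0787 0.0807 0.0808] TCP 0.0858
```

>>> apply_moves(motion=[{"tx":0,"ty":0,"tz":-0.2,"turn":0,"jaw":-0.6},{"tx":0,"ty":0,"tz":-0.5,"turn":0,"jaw":-0.55},{"tx":0,"ty":-0.7,"tz":-0.6,"turn":0,"jaw":-0.55},{"tx":0,"ty":-1.4,"tz":-0.6,"turn":0,"jaw":-0.55},{"tx":0,"ty":-2.1,"tz":-0.6,"turn":0,"jaw":-0.55}])

```text
time_s: 13.77
position: [0.4765, -0.0003, 0.0912]
tool_rot: [[0.003, 1.0, 0.02], [1.0, -0.004, 0.009], [0.01, 0.02, -1.0]]
ft_force: [-0.2, 0.4, -0.1]
grip_width: 0.0195
```

```bash
python3 -c "
from w import *
go((.4778,0,.092),90); lean(); tips();lean()"
```

```text
GO t=13.77 pos [ 4.765e-01 -3.000e-04  9.120e-02] head 89.8 tilt 1.26 | tx ty tz [ 0.03  0.13 -0.08] turn -0.2 F [-0.2  0.4 -0.1] w 0.0195 q6 -15
lean -76.2 n 200 size [234.  91.] corners [[334, 94], [334, 3], [568, 3], [568, 94]] y -0.0893
tip z [0.0101 0.0149 0.015  0.0158] TCP 0.0912
lean -75.4 n 205 size [ 90. 225.] corners [[332, 3], [557, 3], [557, 93], [332, 93]] y -0.0898
```

```bash
python3 - <<'E'
s=open('w.py').read()
s=s.replace("""(W[...,2]<.12); P=W[g]
    if len(P)<15""","""(W[...,2]<.12)
    h=cv2.cvtColor(p,cv2.COLOR_RGB2HSV); g&=(h[...,0]<20)&(h[...,1]>90)
    k=cv2.connectedComponentsWithStats(g.astype(np.uint8)); P=W[k[1]==1+np.argmax(k[2][1:,4])]
    if len(P)<15""")
open('w.py','w').write(s)
E
python3 -c "
from w import *
p=lean(); save('lean1',p[130:270,240:410],4)"
```

```text
lean 16.2 n 144 size [15. 92.] corners [[464, 90], [490, 1], [504, 6], [478, 94]] y -0.0896
```

The lid leans 16° toward the robot, held between the pads with its base at x≈0.490. Next I open the jaws to full width while keeping the near pad still under the lid's upper edge.

>>> apply_moves(motion=[{"tx":0,"ty":0,"tz":0.1,"turn":0,"jaw":-0.39},{"tx":0,"ty":0.3,"tz":0.2,"turn":0,"jaw":-0.24},{"tx":0,"ty":0.6,"tz":0.3,"turn":0,"jaw":-0.08},{"tx":0,"ty":0.9,"tz":0.45,"turn":0,"jaw":0.07},{"tx":0,"ty":1.2,"tz":0.6,"turn":0,"jaw":0.22}])

```text
time_s: 14.38
position: [0.49, -0.0005, 0.0854]
tool_rot: [[0.004, 1.0, 0.02], [1.0, -0.004, 0.009], [0.009, 0.02, -1.0]]
ft_force: [-0.0, 0.3, 1.0]
grip_width: 0.0521
```

```bash
python3 -c "
from w import *
lean(); go((.4655+telemetry.observe()['grip_width']/2,0,.086),90)"
```

```text
lean 18.3 n 149 size [16. 96.] corners [[459, 91], [490, 0], [505, 5], [474, 96]] y -0.0891
GO t=14.43 pos [ 0.4903 -0.0006  0.0852] head 89.8 tilt 1.29 | tx ty tz [ 0.06  0.12 -0.08] turn -0.2 F [ 0.7 -0.9 -0.6] w 0.0520 q6 -15
```

>>> apply_moves(motion=[{"tx":0,"ty":0,"tz":0.1,"turn":0,"jaw":0.38},{"tx":0,"ty":0.3,"tz":0.2,"turn":0,"jaw":0.53},{"tx":0,"ty":0.6,"tz":0.35,"turn":0,"jaw":0.69},{"tx":0,"ty":0.9,"tz":0.5,"turn":0,"jaw":0.84},{"tx":0,"ty":1.2,"tz":0.7,"turn":0,"jaw":1}])

```text
time_s: 14.85
position: [0.5028, -0.0006, 0.0783]
tool_rot: [[0.004, 1.0, 0.021], [1.0, -0.004, 0.009], [0.009, 0.021, -1.0]]
ft_force: [-0.3, -0.1, 0.8]
grip_width: 0.0852
```

```bash
python3 -c "
from w import *
p=lean(); go((.4655+telemetry.observe()['grip_width']/2,0,.086),90); save('lean2',p[120:270,230:420],4)"
```

```text
lean 20.7 n 153 size [15. 92.] corners [[456, 87], [490, 2], [504, 7], [470, 92]] y -0.0893
GO t=14.90 pos [ 0.5032 -0.0006  0.078 ] head 89.8 tilt 1.30 | tx ty tz [ 0.07  0.54 -0.79] turn -0.2 F [-0.5 -0.7 -0.1] w 0.0859 q6 -14
```

View pics/lean2.png

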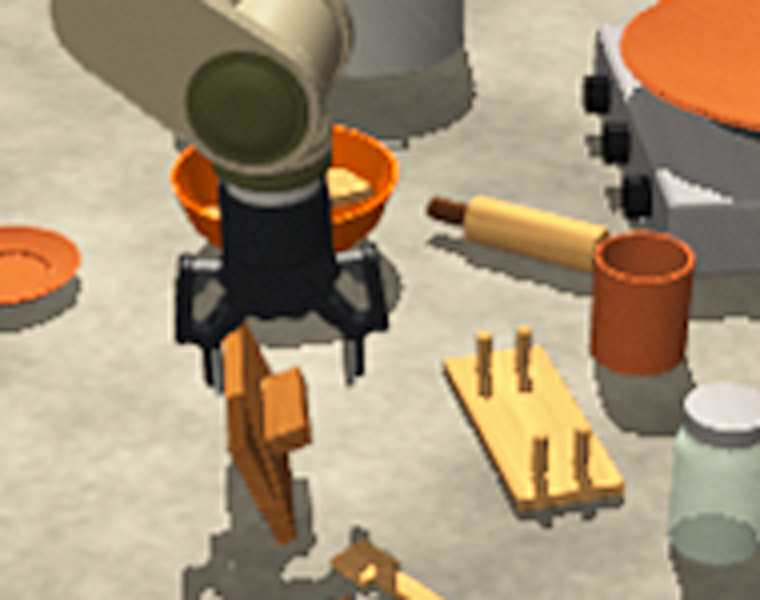

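The lid is leaning on the near finger at (240,350). The far finger hangs clear beyond the ridge at (355,360). Next I follow the arc down.

>>> apply_moves(motion=[{"tx":0,"ty":-0.8,"tz":0.5,"turn":0,"jaw":1},{"tx":0,"ty":-1.6,"tz":1,"turn":0,"jaw":1},{"tx":0,"ty":-2.3,"tz":1.5,"turn":0,"jaw":1},{"tx":0,"ty":-3,"tz":2.1,"turn":0,"jaw":1},{"tx":0,"ty":-3.6,"tz":2.8,"turn":0,"jaw":1}])

```text
time_s: 15.32
position: [0.467, -0.0002, 0.049]
tool_rot: [[0.004, 1.0, 0.02], [1.0, -0.004, 0.009], [0.009, 0.02, -1.0]]
ft_force: [-1.2, -0.5, 0.4]
grip_width: 0.0852
```

```bash
python3 -c "
from w import *
p=lean(); go((.4571,0,.037),90); lean()"
```

```text
lean 49.7 n 162 size [16. 92.] corners [[420, 60], [491, 2], [502, 15], [430, 73]] y -0.0888
GO t=15.37 pos [4.655e-01 1.000e-04 4.770e-02] head 89.8 tilt 1.14 | tx ty tz [-0.03 -0.86  1.06] turn -0.2 F [-2.7  0.7 -2.2] w 0.0854 q6 -16
lean 51.7 n 161 size [17. 89.] corners [[419, 59], [488, 2], [498, 16], [429, 72]] y -0.0888
```

>>> apply_moves(motion=[{"tx":0,"ty":-0.5,"tz":0.5,"turn":0,"jaw":1},{"tx":0,"ty":-0.9,"tz":1,"turn":0,"jaw":1},{"tx":0,"ty":-1.2,"tz":1.3,"turn":0,"jaw":1},{"tx":0,"ty":-1.4,"tz":1.4,"turn":0,"jaw":1},{"tx":0,"ty":-1.5,"tz":1.4,"turn":0,"jaw":1}])

```text
time_s: 15.83
position: [0.4513, 0.0003, 0.0339]
tool_rot: [[0.004, 1.0, 0.017], [1.0, -0.004, 0.01], [0.01, 0.017, -1.0]]
ft_force: [-2.0, -0.5, -0.9]
grip_width: 0.0855
```

```bash
python3 -c "
from w import *
p=lean(); go((.446,0,.034),90); lean()"
```

```text
lean 79.6 n 167 size [20. 89.] corners [[404, 17], [492, 0], [495, 20], [408, 37]] y -0.0886
GO t=15.88 pos [4.514e-01 2.000e-04 3.410e-02] head 89.8 tilt 1.15 | tx ty tz [-0.03 -0.54  0.  ] turn -0.2 F [ 0.3  0.1 -1. ] w 0.0853 q6 -16
lean 89.9 n 164 size [88. 16.] corners [[405, 19], [406, 3], [493, 3], [493, 19]] y -0.0888
```

The lid is flat (lean 89.9°, x 0.405–0.493) and the fingers are free of it. Rise and measure.

>>> apply_moves(motion=[{"tx":0,"ty":0,"tz":-1.5,"turn":0,"jaw":1},{"tx":0,"ty":0,"tz":-4.5,"turn":0,"jaw":1},{"tx":0,"ty":0,"tz":-8,"turn":0,"jaw":1},{"tx":0,"ty":0,"tz":-11,"turn":0,"jaw":0.6},{"tx":0,"ty":0,"tz":-13,"turn":0,"jaw":0.2}])

```text
time_s: 16.35
position: [0.4503, -0.0013, 0.1675]
tool_rot: [[0.004, 1.0, 0.023], [1.0, -0.004, 0.009], [0.009, 0.023, -1.0]]
ft_force: [0.5, -0.3, -0.5]
grip_width: 0.0636
```

```bash
cat > lid.py <<'E'
from w import *
from m import *
def lid(cx,cy,z0,who=('wrist',)):
    for n in who:
        p,d,c=shot(n); W=cloud(c,d); h=cv2.cvtColor(p,cv2.COLOR_RGB2HSV)
        g=(h[...,0]<22)&(h[...,1]>80)&(abs(W[...,0]-cx)<.12)&(abs(W[...,1]-cy)<.14)
        for nm,lo,hi in (('board',z0+.009,z0+.02),('ridge',z0+.039,z0+.052)):
            P=W[g&(W[...,2]>lo)&(W[...,2]<hi)]
            if len(P)>20: print(n,nm,len(P),rect(P),'z',np.median(P[:,2]).round(4))
    return p
E
python3 - <<'E'
from lid import *
settle(.004,5)
lid(.448,0,0,('scene','wrist')); go((.448,0,.17),90)
E
```

```text
[0.0226 0.0088] [0.0274 0.0075] [0.0258 0.0079] [0.0223 0.0089] [0.0194 0.0097] 
scene board 2074 (array([485.7, -25.7]), 163.2, 227.6, 0.2) z 0.0137
scene ridge 239 (array([453. ,  -2.7]), 81.1, 22.0, 89.5) z 0.0431
wrist board 19284 (array([451.3,  -1.5]), 179.8, 90.2, 89.7) z 0.014
wrist ridge 2339 (array([451.1,  -0.7]), 79.5, 18.1, 89.5) z 0.0438
GO t=16.70 pos [ 0.4491 -0.001   0.1633] head 89.8 tilt 1.11 | tx ty tz [ 0.11 -0.1  -0.67] turn -0.2 F [ 0.3 -0.2  0.3] w 0.0512 q6 -16
```

Lid measured at (451,-1) mm, heading 89.7°, top face at z 14 mm and ridge at 44 mm: flat, handle up, released. Quick drop toward the ridge, catching a level moment.

>>> apply_moves(motion=[{"tx":0,"ty":0.1,"tz":2,"turn":0,"jaw":0.2},{"tx":0,"ty":0.2,"tz":6,"turn":0,"jaw":0.2},{"tx":0,"ty":0.2,"tz":10,"turn":0,"jaw":0.2}])

```text
time_s: 16.95
position: [0.4531, -0.0001, 0.0622]
tool_rot: [[0.004, 1.0, 0.019], [1.0, -0.004, 0.01], [0.01, 0.019, -1.0]]
ft_force: [1.0, -0.6, -0.9]
grip_width: 0.0513
```

```bash
python3 - <<'E'
from w import *
settle(.012,3); go((.4512,-.0012,.037),89.7)
E
```

```text
[0.0186 0.0099] [0.0052 0.0136] [0.0045 0.0138] 
GO t=17.10 pos [4.513e-01 4.000e-04 6.150e-02] head 89.8 tilt 0.89 | tx ty tz [-0.19 -0.03  2.45] turn 0.1 F [0.6 0.2 0.6] w 0.0513 q6 -16
```

>>> apply_moves(motion=[{"tx":-0.1,"ty":0,"tz":0.8,"turn":0.1,"jaw":0.2},{"tx":-0.2,"ty":0,"tz":1.6,"turn":0.1,"jaw":0.2},{"tx":-0.2,"ty":0,"tz":2.2,"turn":0.1,"jaw":0.2},{"tx":-0.2,"ty":0,"tz":2.4,"turn":0.1,"jaw":0.2},{"tx":-0.2,"ty":0,"tz":2.4,"turn":0.1,"jaw":0.2}])

```text
time_s: 17.52
position: [0.4516, -0.0014, 0.0377]
tool_rot: [[0.006, 1.0, 0.01], [1.0, -0.006, 0.012], [0.012, 0.009, -1.0]]
ft_force: [0.3, 0.1, 0.6]
grip_width: 0.051
```

```bash
python3 - <<'E'
from w import *
settle(.005,2); go((.4512,-.0012,.037),89.7)
E
```

```text
[0.0095 0.0124] [0.0098 0.0124] 
GO t=17.62 pos [ 0.4517 -0.0014  0.0379] head 89.7 tilt 0.91 | tx ty tz [ 0.02 -0.05  0.09] turn -0.0 F [-0.5 -1.  -0. ] w 0.0510 q6 -16
```

>>> apply_moves(motion=[{"tx":0,"ty":0,"tz":0,"turn":0,"jaw":-0.2},{"tx":0,"ty":0,"tz":0,"turn":0,"jaw":-1},{"tx":0,"ty":0,"tz":0,"turn":0,"jaw":-1},{"tx":0,"ty":0,"tz":0,"turn":0,"jaw":-1},{"tx":0,"ty":0,"tz":0,"turn":0,"jaw":-1}], squeeze=60)

```text
time_s: 18.03
position: [0.4519, -0.0014, 0.0384]
tool_rot: [[0.006, 1.0, 0.011], [1.0, -0.006, 0.012], [0.012, 0.01, -1.0]]
ft_force: [-1.1, 0.9, 5.1]
grip_width: 0.0169
```

>>> apply_moves(motion=[{"tx":0,"ty":0,"tz":-1,"turn":0,"jaw":-1},{"tx":0,"ty":0,"tz":-3.5,"turn":0,"jaw":-1},{"tx":0,"ty":0,"tz":-6.5,"turn":0,"jaw":-1},{"tx":0,"ty":0,"tz":-9.5,"turn":0,"jaw":-1},{"tx":0,"ty":0,"tz":-12,"turn":0,"jaw":-1}])

```text
time_s: 18.45
position: [0.4504, -0.0028, 0.1603]
tool_rot: [[0.006, 1.0, 0.011], [1.0, -0.006, 0.012], [0.012, 0.011, -1.0]]
ft_force: [0.9, 0.1, -2.2]
grip_width: 0.0166
```

```bash
python3 - <<'E'
from w import *
settle(.003,6); go((.5113,-.3308,.17),104.2)
E
```

```text
[0.0112 0.0119] [0.0183 0.0099] [0.0175 0.0101] [0.0137 0.0112] [0.0108 0.012 ] [0.0089 0.0125] 
GO t=18.75 pos [ 0.4499 -0.0027  0.1573] head 89.7 tilt 0.86 | tx ty tz [-32.76   6.35  -1.64] turn -14.5 F [ 0.3  0.5 -2.9] w 0.0169 q6 -16
```

>>> apply_moves(motion=[{"tx":-1,"ty":0.2,"tz":0,"turn":0,"jaw":-1},{"tx":-3,"ty":0.6,"tz":-0.3,"turn":0,"jaw":-1},{"tx":-5.5,"ty":1.1,"tz":-0.6,"turn":0,"jaw":-1},{"tx":-8,"ty":1.6,"tz":-0.9,"turn":0,"jaw":-1},{"tx":-11,"ty":2.1,"tz":-1,"turn":0,"jaw":-1}])

```text
time_s: 19.17
position: [0.47, -0.1141, 0.1653]
tool_rot: [[0.005, 1.0, 0.007], [1.0, -0.005, 0.014], [0.014, 0.006, -1.0]]
ft_force: [0.6, 0.1, -1.1]
grip_width: 0.017
```

>>> apply_moves(motion=[{"tx":-2.5,"ty":0.5,"tz":0,"turn":-2,"jaw":-1},{"tx":-5,"ty":1,"tz":0,"turn":-5,"jaw":-1},{"tx":-7.5,"ty":1.5,"tz":0,"turn":-8,"jaw":-1},{"tx":-10,"ty":2,"tz":0,"turn":-11,"jaw":-1},{"tx":-12,"ty":2.4,"tz":0,"turn":-14,"jaw":-1}])

```text
time_s: 19.58
position: [0.4931, -0.2368, 0.1623]
tool_rot: [[-0.238, 0.971, 0.005], [0.971, 0.238, 0.015], [0.013, 0.008, -1.0]]
ft_force: [0.7, 0.7, -1.7]
grip_width: 0.0173
```

```bash
python3 - <<'E'
from w import *
settle(.003,5); go((.5113,-.3308,.16),104.2)
E
```

```text
[0.0048 0.0147] [0.0058 0.0127] [0.0052 0.0141] [0.0047 0.0151] [0.0045 0.0154] 
GO t=19.83 pos [ 0.4929 -0.234   0.1628] head 103.6 tilt 0.92 | tx ty tz [-9.85 -0.5   0.14] turn -0.6 F [ 0.6  0.7 -2. ] w 0.0170 q6 -52
```

>>> apply_moves(motion=[{"tx":-2,"ty":-0.1,"tz":0,"turn":0,"jaw":-1},{"tx":-4.5,"ty":-0.2,"tz":0,"turn":-0.3,"jaw":-1},{"tx":-7,"ty":-0.3,"tz":0,"turn":-0.6,"jaw":-1},{"tx":-9,"ty":-0.4,"tz":0,"turn":-0.6,"jaw":-1},{"tx":-9.8,"ty":-0.5,"tz":0,"turn":-0.6,"jaw":-1}])

```text
time_s: 20.25
position: [0.5113, -0.3317, 0.1609]
tool_rot: [[-0.245, 0.969, 0.005], [0.969, 0.245, 0.015], [0.013, 0.008, -1.0]]
ft_force: [-1.2, -0.2, -2.0]
grip_width: 0.0168
```

```bash
python3 - <<'E'
from lid import *
settle(.003,4); go((.5113,-.3308,.13),104.2)
z=np.load('/tmp/s3.npz'); c=cam('scene'); W=cloud(c,z['d']); h=cv2.cvtColor(z['p'],cv2.COLOR_RGB2HSV)
g=(h[...,0]<20)&(h[...,1]>90)&(W[...,2]>.067)&(W[...,2]<.074)&(abs(W[...,0]-.511)<.075)&(abs(W[...,1]+.331)<.105)
g=cv2.morphologyEx(g.astype(np.uint8),cv2.MORPH_OPEN,np.ones((2,2)))>0
print('scene rim',rect(W[g]))
for n in ('scene','side','wrist'):
    p,d,c=shot(n); W=cloud(c,d); h=cv2.cvtColor(p,cv2.COLOR_RGB2HSV)
    near=(abs(W[...,0]-.511)<.1)&(abs(W[...,1]+.331)<.13)&(h[...,0]<22)&(h[...,1]>80)
    P=W[near&(W[...,2]>.11)&(W[...,2]<.2)]; print(n,'z hist',np.percentile(P[:,2],[5,50,95]).round(3))
    P=P[(P[:,2]>.127)&(P[:,2]<.143)]; print(n,'board',len(P),rect(P)); A=np.c_[P,np.ones(len(P))]; 
    k=np.linalg.lstsq(np.c_[P[:,:2],np.ones(len(P))],P[:,2],rcond=None)[0]; print('slope',k[:2].round(4))
    np.savez('/tmp/h_'+n,p=p,d=d)
E
```

```text
[0.0046 0.015 ] [0.0044 0.0151] [0.0041 0.0159] [0.004  0.0164] 
GO t=20.45 pos [ 0.5109 -0.329   0.1612] head 104.3 tilt 0.96 | tx ty tz [-0.23 -0.04  3.12] turn 0.1 F [ 0.   1.2 -1.9] w 0.0166 q6 -59
scene rim (array([ 511.8, -329.2]), 89.2, 176.3, 14.1)
scene z hist [0.128 0.137 0.162]
scene board 1773 (array([ 513.4, -328.4]), 95.9, 181.6, 15.5)
slope [-0.0194 -0.0082]
side z hist [0.13  0.138 0.168]
side board 1611 (array([ 508.7, -327.2]), 91.3, 187.5, 14.4)
slope [0.0101 0.0203]
wrist z hist [0.136 0.137 0.168]
wrist board 37611 (array([ 508., -314.]), 90.3, 150.3, 14.4)
slope [0.0028 0.0009]
```

The held lid is level to within 0.2° in the wrist view, with its centre within 1 mm of the TCP. Descend most of the way, then check.

>>> apply_moves(motion=[{"tx":-0.1,"ty":0,"tz":0.8,"turn":0.1,"jaw":-1},{"tx":-0.2,"ty":0,"tz":2,"turn":0.1,"jaw":-1},{"tx":-0.2,"ty":0,"tz":3,"turn":0.1,"jaw":-1},{"tx":-0.2,"ty":0,"tz":3.7,"turn":0.1,"jaw":-1},{"tx":-0.2,"ty":0,"tz":4,"turn":0.1,"jaw":-1}])

```text
time_s: 21.02
position: [0.5115, -0.3298, 0.1201]
tool_rot: [[-0.246, 0.969, 0.003], [0.969, 0.246, 0.017], [0.016, 0.007, -1.0]]
ft_force: [-0.8, 0.8, -2.3]
grip_width: 0.017
```

```bash
cat > fit.py <<'E'
from lid import *
B=np.array([.5113,-.3305]); a=np.radians(14.2); ex=np.array([np.cos(a),np.sin(a)]); ey=np.array([-ex[1],ex[0]])
def edges(ns,zt):
    """lid board edges in box frame (mm), per side, robust line fits on the top face"""
    for n in ns:
        p,d,c=shot(n); W=cloud(c,d); h=cv2.cvtColor(p,cv2.COLOR_RGB2HSV)
        q=W[...,:2]-B; X=q@ex*1000; Y=q@ey*1000
        g=(abs(X)<65)&(abs(Y)<115)&(h[...,0]<22)&(h[...,1]>80)&(abs(W[...,2]-zt)<.006)
        X,Y=X[g],Y[g]; out=[]
        xs=[(s,np.array([np.percentile(s*X[(Y>y)&(Y<y+10)],99) if ((Y>y)&(Y<y+10)).sum()>5 else np.nan for y in range(-80,80,10)])) for s in (1,-1)]
        ys=[(s,np.array([np.percentile(s*Y[(X>x)&(X<x+10)],99) if ((X>x)&(X<x+10)).sum()>5 else np.nan for x in range(-40,40,10)])) for s in (1,-1)]
        print(n,len(X),'+x %.1f -x %.1f +y %.1f -y %.1f'%tuple(np.nanmedian(v)*s for s,v in xs+ys),'z',np.median(W[...,2][g]).round(4))
        print('  slope deg of x edges',[round(float(np.degrees(np.polyfit(np.arange(-75,85,10)[~np.isnan(v)],s*v[~np.isnan(v)],1)[0])),2) for s,v in xs])
E
python3 - <<'E'
from fit import *
settle(.003,3); go((.5108,-.331,.1088),104.2)
edges(('wrist','scene','side'),telemetry.observe()['position'][2]-.0242)
E
```

```text
[0.003  0.0172] [0.003  0.0171] [0.0037 0.0164] 
GO t=21.17 pos [ 0.5119 -0.3304  0.1216] head 104.2 tilt 0.93 | tx ty tz [-0.05 -0.13  1.28] turn 0.0 F [ 0.2 -0.4 -2.2] w 0.0167 q6 -59
wrist 37619 +x 44.9 -x -42.4 +y 89.3 -y -14.4 z 0.0972
  slope deg of x edges [11.87, -12.09]
scene 1618 +x 47.8 -x -40.6 +y 88.1 -y -88.5 z 0.0975
  slope deg of x edges [-0.17, -15.75]
side 1503 +x 42.8 -x -45.7 +y 75.5 -y -89.3 z 0.0986
  slope deg of x edges [-5.48, -0.34]
```

>>> apply_moves(motion=[{"tx":0,"ty":-0.1,"tz":0.3,"turn":0,"jaw":-1},{"tx":0,"ty":-0.1,"tz":0.6,"turn":0,"jaw":-1},{"tx":0,"ty":-0.1,"tz":0.8,"turn":0,"jaw":-1},{"tx":0,"ty":-0.1,"tz":1,"turn":0,"jaw":-1},{"tx":0,"ty":-0.1,"tz":1,"turn":0,"jaw":-1}])

```text
time_s: 21.73
position: [0.511, -0.3306, 0.1116]
tool_rot: [[-0.246, 0.969, 0.005], [0.969, 0.245, 0.015], [0.014, 0.008, -1.0]]
ft_force: [-0.1, -0.0, -2.4]
grip_width: 0.0169
```

```bash
python3 - <<'E'
from fit import *
settle(.003,3); go((.5108,-.331,.1084),104.2)
ims=[]
for n,(u,v) in (('scene',(243,205)),('side',(313,300))):
    p,d,c=shot(n); ims.append(cv2.resize(p[v-55:v+55,u-58:u+58],None,fx=3.4,fy=3.4,interpolation=cv2.INTER_CUBIC))
save('hov',np.hstack(ims))
E
```

```text
[0.0048 0.0154] [0.005  0.0152] [0.0053 0.0149] 
GO t=21.88 pos [ 0.5112 -0.3307  0.1122] head 104.2 tilt 0.90 | tx ty tz [-0.02 -0.05  0.38] turn 0.0 F [ 0.2  1.  -2.8] w 0.0168 q6 -59
```

View pics/hov.png

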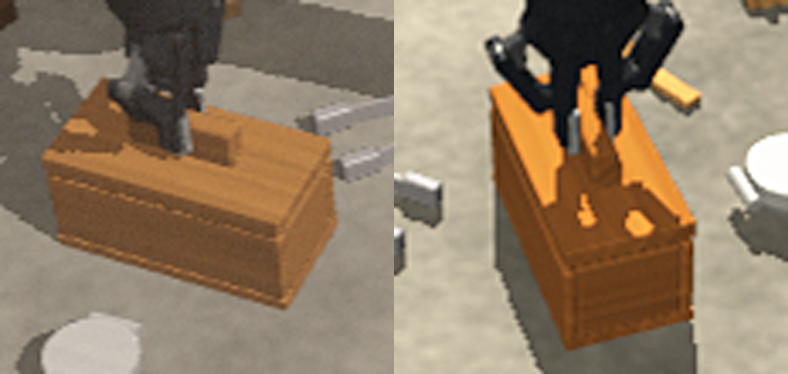

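Both views show the lid squarely over the box, its corners above the box corners ((45,155) and (280,235) scene; (570,268) and (693,228) side), 3–4 mm above the rim. Set down.

>>> apply_moves(motion=[{"tx":0,"ty":0,"tz":0.1,"turn":0,"jaw":-1},{"tx":0,"ty":0,"tz":0.2,"turn":0,"jaw":-1},{"tx":0,"ty":0,"tz":0.3,"turn":0,"jaw":-1},{"tx":0,"ty":0,"tz":0.4,"turn":0,"jaw":-1},{"tx":0,"ty":0,"tz":0.4,"turn":0,"jaw":-1}])

```text
time_s: 22.4
position: [0.5112, -0.3307, 0.1085]
tool_rot: [[-0.246, 0.969, 0.006], [0.969, 0.246, 0.014], [0.013, 0.009, -1.0]]
ft_force: [0.4, 0.1, 0.7]
grip_width: 0.0169
```

```bash
python3 - <<'E'
from fit import *
settle(.003,2); go((.5108,-.331,.1084),104.2)
edges(('wrist','scene','side'),.084)
E
```

```text
[0.0057 0.0144] [0.0057 0.0144] 
GO t=22.50 pos [ 0.5112 -0.3307  0.1085] head 104.2 tilt 0.89 | tx ty tz [-0.02 -0.05  0.01] turn 0.0 F [0.  1.6 1.1] w 0.0170 q6 -59
wrist 37610 +x 44.2 -x -43.1 +y 89.2 -y -14.0 z 0.084
  slope deg of x edges [11.87, -12.14]
scene 1596 +x 47.0 -x -41.6 +y 88.1 -y -88.6 z 0.084
  slope deg of x edges [-0.52, -12.32]
side 1489 +x 41.4 -x -46.8 +y 69.0 -y -89.6 z 0.085
  slope deg of x edges [-4.06, -0.33]
```

>>> apply_moves(motion=[{"tx":0,"ty":0,"tz":0,"turn":0,"jaw":-0.5},{"tx":0,"ty":0,"tz":0,"turn":0,"jaw":-0.3},{"tx":0,"ty":0,"tz":0,"turn":0,"jaw":0},{"tx":0,"ty":0,"tz":0,"turn":0,"jaw":0.2},{"tx":0,"ty":0,"tz":0,"turn":0,"jaw":0.2}])

```text
time_s: 23.07
position: [0.5113, -0.3307, 0.1085]
tool_rot: [[-0.246, 0.969, 0.006], [0.969, 0.245, 0.014], [0.013, 0.009, -1.0]]
ft_force: [0.0, 0.3, 0.3]
grip_width: 0.0508
```

>>> apply_moves(motion=[{"tx":0,"ty":0,"tz":-1,"turn":0,"jaw":0.2},{"tx":0,"ty":0,"tz":-4,"turn":0,"jaw":0.2},{"tx":0,"ty":0,"tz":-8,"turn":0,"jaw":0.2},{"tx":0,"ty":0,"tz":-12,"turn":0,"jaw":0.2},{"tx":0,"ty":0,"tz":-15,"turn":0,"jaw":0.2}])

```text
time_s: 23.48
position: [0.5105, -0.333, 0.2628]
tool_rot: [[-0.246, 0.969, 0.009], [0.969, 0.246, 0.012], [0.009, 0.011, -1.0]]
ft_force: [0.5, -0.2, 0.4]
grip_width: 0.0514
```

```bash
python3 - <<'E'
from fit import *
settle(.003,6); go((.5113,-.3308,.25),104.2)
edges(('wrist','scene','side'),.084)
p,d,c=shot('wrist'); W=cloud(c,d); h=cv2.cvtColor(p,cv2.COLOR_RGB2HSV); near=(abs(W[...,0]-.511)<.1)&(abs(W[...,1]+.331)<.13)&(h[...,0]<22)&(h[...,1]>80)
P=W[near&(W[...,2]>.08)&(W[...,2]<.09)]; print('lid',rect(P)); print('slope',np.linalg.lstsq(np.c_[P[:,:2],np.ones(len(P))],P[:,2],rcond=None)[0].round(4))
P=W[near&(W[...,2]>.109)&(W[...,2]<.119)]; print('ridge',rect(P))
ims=[]
for n,(u,v) in (('scene',(243,205)),('side',(313,300))):
    p,d,c=shot(n); ims.append(cv2.resize(p[v-55:v+55,u-58:u+58],None,fx=3.4,fy=3.4,interpolation=cv2.INTER_CUBIC))
save('fin',np.hstack(ims))
E
```

```text
[0.0086 0.0116] [0.0154 0.005 ] [0.014  0.0064] [0.01   0.0103] [0.0068 0.0134] [0.0049 0.0153] 
GO t=23.78 pos [ 0.51   -0.3325  0.2572] head 104.2 tilt 0.96 | tx ty tz [0.12 0.16 0.73] turn 0.0 F [ 0.7  0.8 -0.3] w 0.0513 q6 -59
wrist 16675 +x 44.5 -x -43.6 +y 88.3 -y -87.5 z 0.084
  slope deg of x edges [-0.03, 0.04]
scene 1734 +x 47.1 -x -43.5 +y 88.4 -y -87.9 z 0.084
  slope deg of x edges [0.05, 0.42]
side 1811 +x 42.1 -x -46.3 +y 89.1 -y -88.9 z 0.085
  slope deg of x edges [-0.26, -0.06]
lid (array([ 511.8, -330.6]), 90.4, 178.9, 14.2)
slope [ 0.0006 -0.001   0.0833]
ridge (array([ 511.6, -329.7]), 17.9, 78.7, 14.4)
```

View pics/fin.png

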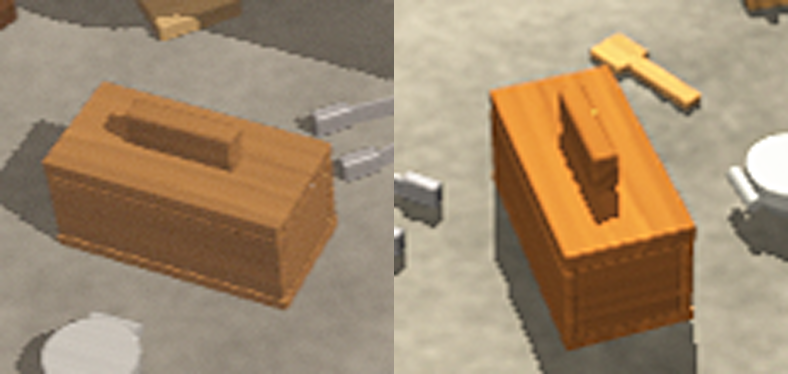

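The lid is on the box: centre (511.8, -330.6) mm at 14.2°, against the rim at (511.3, -330.8) mm and 14.2°, level at z 84 mm. Both views show flush edges at the corners (45,160), (278,225) and (570,262), (693,230). Handing in.

```bash
python3 -c "
from rig import *
s=telemetry.observe(); print(s['time_s'],s['ft_force']); close_job()"
```

```text
24.0833 [ 0.68233897 -0.2889288   0.27329072]
the job is handed in; nothing more can be done
```

The job is done and handed in at 24.1 s of the 72 s allowed. I dropped the middle-sized turner into the orange bowl, then lifted the lid out of the rack. I stood it on the bare concrete, leaned it over on one finger until it lay flat with its ridge up, and let go. Finally I picked it up by the ridge and set it on the box.

**Last checks:**
- **Lid position:** its centre is within about 0.5 mm of the rim centre I measured at the start, and at the same 14.2° heading. It is level to about 0.1°, with its top face at 84 mm.
- **Edges:** from the wrist camera, the lid's edges lie where the box's should be to within about 2.5 mm. The scene and side cameras each read the x edges 1–3 mm off in opposite directions, about what calibration and viewing angle would give. The pictures show the corners flush.
- **Turner and bystanders:** the turner showed in the bowl in every view that covered it, last during the lid lay-down. After that I did not look again at the bowl or at the other things on the worktop. Nothing had visibly moved up to then, except the bowl, which may have shifted up to 3 mm during the drop.
- **Robot:** the gripper was about 15 cm above the lid with no measurable contact force. The tool kept a tilt of about 1° that I could not fully remove. It did not noticeably affect the placing.

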